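Move four furniture feet to the packing rack in the same order

ROBOT

A 6-joint arm with a two-finger parallel gripper is mounted at the origin on the work surface. World frame = base frame: x ahead of the robot, y to its left, z up, the work surface at z = 0. Lengths are in m, angles in rad, forces in N, time in s.
With the tool pointing down it reaches from about 0.375 to 0.9 m from the base axis. Payload 3.1 kg.
Tool frame: the origin (TCP) lies midway between the tips of the shut fingers; the grasp point (between the pads) lies 19 mm behind it (manip.grasp_offset is the distance from the TCP to the grasp point, in m); z points along the fingers, y is the line along which they close (so a half turn about z gives the same grasp; the last joint's range is limited). The gripper opens to 85 mm and grips with 20 to 120 N. Pads are 22 mm wide; open, the fingers measure 114 mm over their backs; the gripper's body (76 mm by 85 mm) begins 54 mm behind the grasp point. The pads swing forward as they close: fully open they stand 13 mm farther back than shut.
Start: joints at [-1.29, 0.527, 1.433, -0, 1.181, -0.178], TCP at [0.277, -0.56, 0.231] pointing down, gripper open.
Joint ranges: [-3.08, 3.08], [-0.75, 2.2], [0.22, 2.44], [-1.43, 4.57], [0, 2.65], [-2.85, 2.85]. Speed limits (rad/s): [2.79, 2.79, 3.14, 3.14, 3.14, 3.14].

INTERFACE

Orientations are given as a unit quaternion [x, y, z, w].
In Python, from station import sensors, cams, order, manip gives the robot as it stands.
- The arm moves only by the tool move_arm, never from a script. Its argument "targets" is a list of rows, each an object of numbers: "dx", "dy", "dz": the shift along the world's x, y, z normalised to -1 to 1, where 1 is 25 mm; "rx", "ry", "rz": the turn, a rotation vector about the world's x, y, z normalised to -1 to 1, where 1 is 30 degrees. A call has exactly 10 rows; each row shifts and turns the commanded pose from where the row before left it; what a row does not reach is not made up. A row lasts 1/8 s, in which the tool goes at most 62.5 mm and 10.7 degrees, less where a joint would pass 70% of its speed; a pose out of reach is approached as far as the arm can. A call with a number of a shift or a turn outside -1 to 1 is refused whole. A call with a gripper value outside its range is refused whole. "claw" is the opening in per cent of the stroke, from 0 (shut) to 100 (fully open), set as the call begins (left out, the last holds). The fingers move at their own pace and stop on an object; "newtons" is the grip in N (left out, the last holds). Time passes only in rows, so rows that do not move let the fingers close, or fill a call up. It gives the time, the measured TCP pose, the force, the opening and the grip force at its end, in the units of the state.
- sensors.sense(): the state, without advancing time (a new reading comes with each control period).
- cams.snapshot(name): name is "side" or "top"; returns the picture (420x560x3 uint8, red, green, blue); there is no depth.
- cams.camera_model(name): a dict with "fx", "fy", "cx", "cy" (pixels), "extrinsics" (4x4, takes a point from world to camera coordinates). Camera axes: x right, y down, z forward; pixel columns grow to the right and rows downward; lengths in m; the calibration is good to about 2 mm. A picture is of the moment at which its call begins. camera_model takes no time and is no camera call.
- order.sign_off(): hands the job in; it is judged then, once.
The state is a dict: "t": time; "q": joint angles; "qd": joint speeds; "tau": joint torques, N m; "tcp_pos": TCP position; "tool_rot": TCP orientation; "force": force on the tool from outside, world axes, zero at the start; "ft_torque": the same for the moment, N m; "finger_gap": opening from 0.0 (shut) to 1.0 (fully open); "gripper_force": force on a finger pad.
Only numpy, scipy, OpenCV 4.12 (cv2) and the standard library are available. Lean on these libraries where they do the work, as an engineer would, in place of code of your own. Each camera call takes 0.05 s, during which the arm holds its last target. There are 200 camera calls.

TASK

Move the four wooden furniture feet from the plywood work rack to the cells of the dark steel packing rack, one foot to a cell, in the same order counted from each rack's white end: the foot that stands nearest the white block on the work rack goes into the cell nearest the white block on the packing rack, and so on. Keep the feet upright, set each one gently down on the cell's floor and let it stand there.

Things in the scene. Friction and masses are not known exactly. Their poses are not given: they have to be found in the camera images.
- foot_red_mid (a point): Centre (half-way up) of the loose furniture foot marked red: a brown turned-wood upright round post 80 mm tall with a brass ferrule at its bottom, a red band and a red round top. 40 mm in diameter from 12 to 72 mm above its bottom (grasp here), 34 mm at the ferrule, 36 mm at the top. About 0.12 kg. Its z axis points up along the foot; its yaw means nothing.
- foot_yellow_mid (a point): Centre (half-way up) of the loose furniture foot marked yellow: a brown turned-wood upright round post 80 mm tall with a brass ferrule at its bottom, a yellow band and a yellow round top. 40 mm in diameter from 12 to 72 mm above its bottom (grasp here), 34 mm at the ferrule, 36 mm at the top. About 0.12 kg. Its z axis points up along the foot; its yaw means nothing.
- foot_green_mid (a point): Centre (half-way up) of the loose furniture foot marked green: a brown turned-wood upright round post 80 mm tall with a brass ferrule at its bottom, a green band and a green round top. 40 mm in diameter from 12 to 72 mm above its bottom (grasp here), 34 mm at the ferrule, 36 mm at the top. About 0.12 kg. Its z axis points up along the foot; its yaw means nothing.
- foot_blue_mid (a point): Centre (half-way up) of the loose furniture foot marked blue: a brown turned-wood upright round post 80 mm tall with a brass ferrule at its bottom, a blue band and a blue round top. 40 mm in diameter from 12 to 72 mm above its bottom (grasp here), 34 mm at the ferrule, 36 mm at the top. About 0.12 kg. Its z axis points up along the foot; its yaw means nothing.
- disc_red: Flat red disc, 56 mm in diameter, 4 mm thick, fixed on the work rack; the red foot stands on it at the start, its rim showing all round. Origin: centre of its underside, 15 mm above the table.
- disc_yellow: Flat yellow disc, 56 mm in diameter, 4 mm thick, fixed on the work rack; the yellow foot stands on it at the start, its rim showing all round. Origin: centre of its underside, 15 mm above the table.
- disc_green: Flat green disc, 56 mm in diameter, 4 mm thick, fixed on the work rack; the green foot stands on it at the start, its rim showing all round. Origin: centre of its underside, 15 mm above the table.
- disc_blue: Flat blue disc, 56 mm in diameter, 4 mm thick, fixed on the work rack; the blue foot stands on it at the start, its rim showing all round. Origin: centre of its underside, 15 mm above the table.
- work_rack: Fixed pale plywood plank, 264 mm long (its y), 74 wide (its x), 15 thick, with a white block (22 long, 30 tall) at its +y end. Origin: centre of its underside, on the table. The discs with the feet stand on its centre line at y = +96, +32, -32, -96 mm (first to fourth from the white end); which colour is where changes. It may be turned any way round.
- packing_rack: Fixed dark steel tray, 260 mm long (its y), 66 wide (its x), white block (22 long, 30 tall) beyond its +y end. Origin: centre of its underside, on the table. Four cells, centres at y = +96, +32, -32, -96 mm (first to fourth from the white end), each about 58 x 60 mm inside; cork floor 8 mm and wall tops 20 mm above the table, walls 4 thick. It may be turned any way round.
There are look-alikes about, which are no part of the job. What is shaped like the part that bears foot_green_mid but pink is not meant.

How it is judged:
By the outcome, as a careful person would: the job done as asked, in the order asked, and still so for the second after the job is handed in, with the robot touching nothing.
It also fails if it takes over 106 s, if anything falls off the work surface, if the arm or the gripper's body presses on something with over 40 N, if the wrist force passes 120 N, or if a joint passes its speed limit or range.

## Working session

There is one attempt and no reset: what is moved stays moved. The work goes in short steps, Python scripts to look and compute and a tool call to move; the robot and the scene stay as the last step left them, time stands still between calls to the robot, and variables do not carry over. Pictures are saved under pics/ and viewed, at most 14 in all, crops included, and the job is handed in when it is done.

Besides the shell and the picture viewer there is one more tool, called after "Emit:" by a JSON object that holds its "fn" and its "kwargs", one argument or row to a line. move_arm: Moves the arm, as the interface text tells. Scaled input: -1 to 1 covers 25 mm each way for a shift and 30 degrees each way for a turn. Its arguments: {"type":"object","properties":{"targets":{"type":"array"},"claw":{"type":"number"},"newtons":{"type":"number"}},"required":["targets"]}

```bash
mkdir -p pics; ls; python3 - <<'E'
from station import sensors,cams,manip
import cv2
for n in("top","side"):
    im=cams.snapshot(n); cv2.imwrite(f"pics/{n}0.png",im[:,:,::-1]); m=cams.camera_model(n); print(n,m)
s=sensors.sense();print(s["t"],s["tcp_pos"],s["tool_rot"],s["finger_gap"],manip.grasp_offset)
E
```

```text
pics
top {'fx': 510.94010549766745, 'fy': 510.94010549766745, 'cx': 273.9711099967033, 'cy': 210.69424492758554, 'extrinsics': array([[ 2.88090066e-02, -9.99584565e-01,  8.59454149e-04,
        -6.76054206e-02],
       [-9.85806793e-01, -2.85541629e-02, -1.65437681e-01,
         4.67318270e-01],
       [ 1.65393494e-01,  3.91883952e-03, -9.86219872e-01,
         1.04932851e+00],
       [ 0.00000000e+00,  0.00000000e+00,  0.00000000e+00,
         1.00000000e+00]])}
side {'fx': 493.95163804910885, 'fy': 493.95163804910885, 'cx': 287.070497510785, 'cy': 209.06026841043328, 'extrinsics': array([[ 0.99871003, -0.04834664,  0.01552   , -0.48796658],
       [-0.02769208, -0.77479712, -0.63160317,  0.02252048],
       [ 0.04256075,  0.63035864, -0.77513648,  0.86195296],
       [ 0.        ,  0.        ,  0.        ,  1.        ]])}
0.1 [ 0.27665095 -0.55971023  0.23042762] [ 9.73803049e-01  2.27390921e-01 -4.80414560e-05 -9.94133594e-04] 1.0028676851602347 0.0187
```

View pics/top0.png

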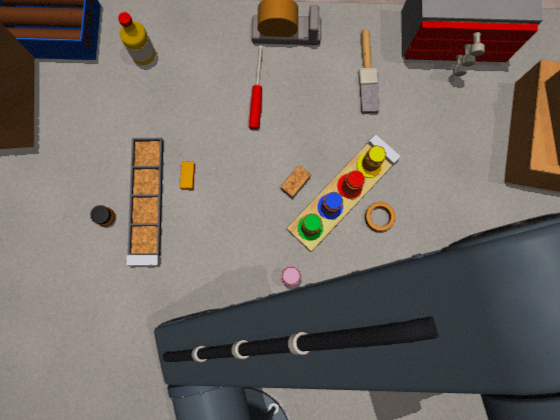

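View pics/side0.png

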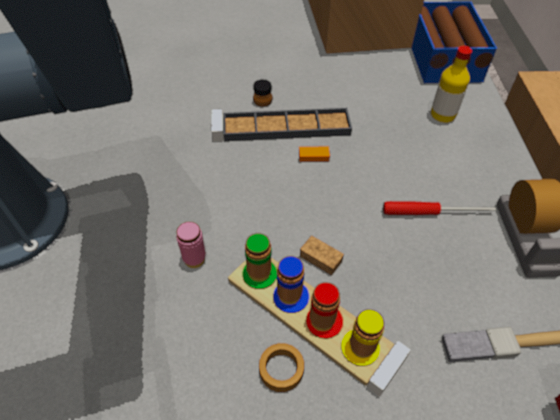

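Top view, work rack: white end at (385,148), feet from it yellow (375,156), red (352,183), blue (331,205), green (311,227). Packing rack: white end at (143,260), cell 1 at (145,240), cell 4 at (147,153). There are two candidates for the green-foot shape. The green one at (311,227) stands on the plank and fits. The pink one at (291,277) is the look-alike to leave alone. I'll confirm with a crop.

```bash
cat > h.py <<'E'
import numpy as np,cv2
from station import cams
def ray(n,px,z):
    m=cams.camera_model(n);E=m["extrinsics"];R,t=E[:3,:3],E[:3,3]
    c=-R.T@t;d=R.T@np.array([(px[0]-m["cx"])/m["fx"],(px[1]-m["cy"])/m["fy"],1]);return c+d*(z-c[2])/d[2]
def proj(n,p):
    m=cams.camera_model(n);q=m["extrinsics"][:3,:3]@np.array(p)+m["extrinsics"][:3,3]
    return m["fx"]*q[0]/q[2]+m["cx"],m["fy"]*q[1]/q[2]+m["cy"]
HUE={"yellow":(25,34),"red":(-5,4),"blue":(108,125),"green":(50,70)}
def mask(im,col):
    h=cv2.cvtColor(im,cv2.COLOR_RGB2HSV).astype(int);H=h[...,0].copy();H[H>170]-=180
    a,b=HUE[col];return ((H>=a)&(H<=b)&(h[...,1]>150)&(h[...,2]>60)).astype(np.uint8)
E
python3 - <<'E'
import cv2,numpy as np
from h import *
a=cv2.imread("pics/top0.png")
c1=cv2.resize(a[125:295,270:410],None,fx=3.5,fy=3.5,interpolation=cv2.INTER_CUBIC)
c2=cv2.resize(a[130:270,120:170],None,fx=4.2,fy=4.2,interpolation=cv2.INTER_CUBIC)
c2=cv2.copyMakeBorder(c2,0,c1.shape[0]-c2.shape[0],0,0,0)
cv2.imwrite("pics/crop0.png",np.hstack([c1,c2]))
E
```

```text
(no output)
```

View pics/crop0.png

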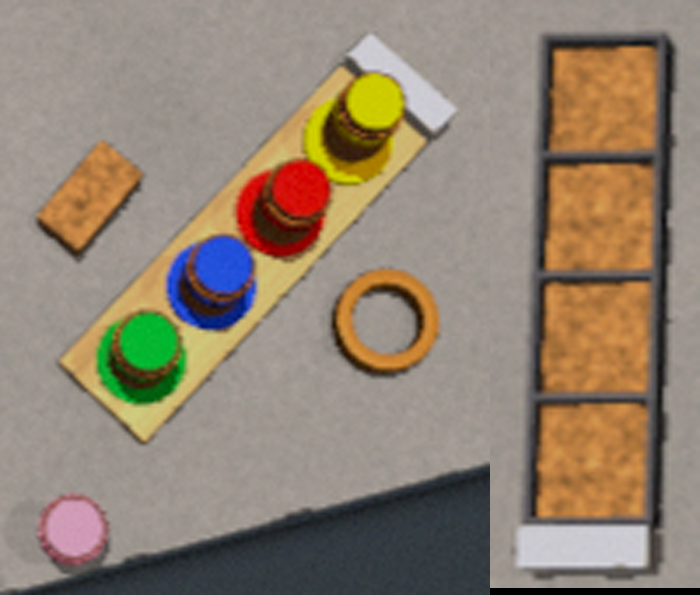

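The crop confirms yellow, red, blue, green from the white end. The pink foot stands alone off the plank.

```bash
python3 - <<'E'
from h import *
np.set_printoptions(precision=4,suppress=True)
T=cv2.imread("pics/top0.png")[:,:,::-1].copy();S=cv2.imread("pics/side0.png")[:,:,::-1].copy()
print("tops by opening: top(z=.099)")
P=[]
man={"yellow":(375,99),"red":(299,187),"blue":(220,265),"green":(148,340)}
for c in man:
    p=ray("top",(270+(man[c][0]-1.5)/3.5,125+(man[c][1]-1.5)/3.5),.099);P.append(p)
    for n,im in(("top",T),("side",S)):
        m=mask(im,c); nn,l,st,ce=cv2.connectedComponentsWithStats(m)
        for i in range(1,nn):
            if st[i,4]>60: print(c,n,ce[i].round(1),st[i])
    print(c,p)
P=np.array(P);print("spacing",np.linalg.norm(np.diff(P,axis=0),axis=1))
# discs: whole coloured+foot lower; plank corners at z=.015
for c in((345,66),(60,361),(146,441)): print("plank",ray("top",(270+(c[0]-1.5)/3.5,125+(c[1]-1.5)/3.5),.015))
# cork
h=cv2.cvtColor(T[130:270,120:170],cv2.COLOR_RGB2HSV)
m=((h[...,1]>100)&(h[...,2]>90)).astype(np.uint8)
nn,l,st,ce=cv2.connectedComponentsWithStats(m);C=[]
for i in range(1,nn):
    if st[i,4]>100:C.append(ray("top",ce[i]+(120,130),.010));print("cork",ce[i]+(120,130),st[i],C[-1])
for c in((545,37),(667,37),(528,522),(652,522)): print("wall",ray("top",(120+(c[0]-491.6)/4.2,130+(c[1]-1.6)/4.2),.02))
h=cv2.cvtColor(S[100:145,205:360],cv2.COLOR_RGB2HSV)
m=((h[...,1]>100)&(h[...,2]>90)).astype(np.uint8)
nn,l,st,ce=cv2.connectedComponentsWithStats(m)
for i in range(1,nn):
    if st[i,4]>60:print("cork side",ce[i]+(205,100),st[i],ray("side",ce[i]+(205,100),.010))
E
```

```text
tops by opening: top(z=.099)
yellow top [376.7 153.7] [369 146  17  16 209]
yellow top [362.4 166. ] [357 153  18  25 136]
yellow side [455.6  77. ] [441  60  28  33 593]
yellow side [370.1 321.5] [357 310  27  24 501]
yellow side [346.8 342.1] [341 330  19  31 184]
yellow side [369.5 357.5] [352 343  28  23 184]
yellow [ 0.5853 -0.2614  0.099 ]
red top [124.   17.9] [118  12  13  13 128]
red top [479.   25.9] [422  21 116  11 879]
red top [442.1  39.1] [415  34  59   8 173]
red top [502.2  41. ] [480  39  46   5 118]
red top [434.6  50.2] [409  45  56   9 171]
red top [498.6  52.1] [485  51  30   5  81]
red top [255.2 106.9] [249  85  13  44 443]
red top [355.4 178.6] [347 171  17  17 201]
red top [346.3 188.2] [338 174  24  24 182]
red side [463.9  51.8] [457  45  15  14 161]
red side [411.2 208. ] [384 202  57  13 706]
red side [326.2 293.2] [315 283  24  22 412]
red side [325.9 323.6] [307 304  35  34 440]
red [ 0.5311 -0.217   0.099 ]
blue top [62.8 30.3] [ 16   0  70  42 197]
blue top [333.5 200.1] [326 193  16  15 193]
blue top [327.5 210.6] [318 196  25  23 146]
blue side [43
[... 630 characters left out ...]
 0.015 ]
cork [146.8198 153.1169] [ 14  11  26  25 616] [0.5958 0.2331 0.01  ]
cork [145.8249 181.1672] [ 13  39  26  26 634] [0.5318 0.2308 0.01  ]
cork [144.8663 209.8374] [ 12  67  26  27 658] [0.4677 0.2284 0.01  ]
cork [143.7977 239.1325] [ 11  96  27  27 687] [0.4033 0.2262 0.01  ]
wall [0.6258 0.2641 0.02  ]
wall [0.6276 0.1997 0.02  ]
wall [0.3697 0.2536 0.02  ]
wall [0.3715 0.1906 0.02  ]
cork side [332.94   120.2875] [113  13  31  16 400] [0.5958 0.2385 0.01  ]
cork side [271.0776 122.9718] [ 52  15  30  16 425] [0.4667 0.234  0.01  ]
cork side [302.1084 121.6096] [ 83  14  30  16 415] [0.5312 0.2363 0.01  ]
cork side [239.6905 124.3441] [ 20  17  30  16 433] [0.4019 0.2318 0.01  ]
```

```bash
python3 - <<'E'
from h import *
np.set_printoptions(precision=4,suppress=True)
c=[(376.7,153.7),(355.4,178.6),(333.5,200.1),(311.9,222.2)]
P=np.array([ray("top",p,.099) for p in c]);print(P,np.linalg.norm(np.diff(P,axis=0),axis=1))
v=P[0]-P[3];print(np.degrees(np.arctan2(v[1],v[0])))
# discs: full-disc extents via coloured union hull
T=cv2.imread("pics/top0.png")[:,:,::-1].copy()
for k,p in zip(HUE,c):
    m=mask(T,k);m[:, :290]=0;m[:140]=0;m[:,400:]=0
    n,l,st,ce=cv2.connectedComponentsWithStats(m)
    i=[i for i in range(1,n) if st[i,4]>60 and abs(ce[i]-p).sum()>3]
    i=[i for i in i if np.hypot(*(ce[i]-p))<25][0]
    ct=np.argwhere(l==i)[:,::-1].astype(np.float32)
    hull=cv2.convexHull(ct);e=cv2.fitEllipse(hull);(cc,r)=cv2.minEnclosingCircle(ct)
    print(k,e[0],e[1],"disc",ray("top",e[0],.019),"circ",r,ray("top",cc,.019))
print("pink",ray("top",(291,277),.08))
E
```

```text
[[ 0.5835 -0.2614  0.099 ]
 [ 0.5299 -0.2178  0.099 ]
 [ 0.4842 -0.1738  0.099 ]
 [ 0.4378 -0.1309  0.099 ]] [0.069  0.0635 0.0631]
-41.84130335011866
yellow (368.74127197265625, 164.80284118652344) (23.83575439453125, 25.280746459960938) disc [ 0.5809 -0.2597  0.019 ] circ 12.649210929870605 [ 0.5804 -0.2581  0.019 ]
red (349.3857116699219, 185.6655731201172) (23.43072509765625, 24.430084228515625) disc [ 0.5327 -0.2173  0.019 ] circ 12.349188804626465 [ 0.5331 -0.2176  0.019 ]
blue (329.87237548828125, 206.11412048339844) (24.34708023071289, 24.76552963256836) disc [ 0.486  -0.1751  0.019 ] circ 12.34250545501709 [ 0.4856 -0.1749  0.019 ]
green (309.8538818359375, 227.2600555419922) (24.826696395874023, 25.048603057861328) disc [ 0.4384 -0.1324  0.019 ] circ 12.710082054138184 [ 0.4389 -0.1326  0.019 ]
pink [ 0.3284 -0.0923  0.08  ]
```

Emit:
{"fn": "move_arm", "kwargs": {
  "targets": [
    {"dx": 1, "dy": 1, "rz": -0.227},
    {"dx": 1, "dy": 1, "rz": -0.227},
    {"dx": 1, "dy": 1, "rz": -0.227},
    {"dx": 1, "dy": 1, "rz": -0.227},
    {"dx": 1, "dy": 1, "rz": -0.227},
    {"dx": 1, "dy": 1, "rz": -0.227},
    {"dx": 1, "dy": 1, "rz": -0.227},
    {"dx": 1, "dy": 1, "rz": -0.227},
    {"dx": 1, "dy": 1, "rz": -0.227},
    {"dx": 1, "dy": 1, "rz": -0.227}
  ],
  "claw": 100,
  "newtons": 40
}}

```text
schema error: expected keys dx, dy, dz, rx, ry, rz
```

Emit:
{"fn": "move_arm", "kwargs": {
  "targets": [
    {"dx": 1, "dy": 1, "dz": 0, "rx": 0, "ry": 0, "rz": -0.227},
    {"dx": 1, "dy": 1, "dz": 0, "rx": 0, "ry": 0, "rz": -0.227},
    {"dx": 1, "dy": 1, "dz": 0, "rx": 0, "ry": 0, "rz": -0.227},
    {"dx": 1, "dy": 1, "dz": 0, "rx": 0, "ry": 0, "rz": -0.227},
    {"dx": 1, "dy": 1, "dz": 0, "rx": 0, "ry": 0, "rz": -0.227},
    {"dx": 1, "dy": 1, "dz": 0, "rx": 0, "ry": 0, "rz": -0.227},
    {"dx": 1, "dy": 1, "dz": 0, "rx": 0, "ry": 0, "rz": -0.227},
    {"dx": 1, "dy": 1, "dz": 0, "rx": 0, "ry": 0, "rz": -0.227},
    {"dx": 1, "dy": 1, "dz": 0, "rx": 0, "ry": 0, "rz": -0.227},
    {"dx": 1, "dy": 1, "dz": 0, "rx": 0, "ry": 0, "rz": -0.227}
  ],
  "claw": 100,
  "newtons": 40
}}

```text
t: 1.35
tcp_pos: [0.5273, -0.3092, 0.2308]
tool_rot: [0.933, -0.359, -0.001, -0.0]
force: [0.2, -0.3, 0.5]
finger_gap: 0.999
gripper_force: 0.0
```

Emit:
{"fn": "move_arm", "kwargs": {
  "targets": [
    {"dx": 0.74, "dy": 0.65, "dz": 0, "rx": 0, "ry": 0, "rz": 0},
    {"dx": 0.74, "dy": 0.65, "dz": 0, "rx": 0, "ry": 0, "rz": 0},
    {"dx": 0.73, "dy": 0.65, "dz": 0, "rx": 0, "ry": 0, "rz": 0},
    {"dx": 0, "dy": 0, "dz": -1, "rx": 0, "ry": 0, "rz": 0},
    {"dx": 0, "dy": 0, "dz": -1, "rx": 0, "ry": 0, "rz": 0},
    {"dx": 0, "dy": 0, "dz": -1, "rx": 0, "ry": 0, "rz": 0},
    {"dx": 0, "dy": 0, "dz": -1, "rx": 0, "ry": 0, "rz": 0},
    {"dx": 0, "dy": 0, "dz": -0.6, "rx": 0, "ry": 0, "rz": 0},
    {"dx": 0, "dy": 0, "dz": 0, "rx": 0, "ry": 0, "rz": 0},
    {"dx": 0, "dy": 0, "dz": 0, "rx": 0, "ry": 0, "rz": 0}
  ]
}}

```text
t: 2.6
tcp_pos: [0.5826, -0.262, 0.1171]
tool_rot: [0.934, -0.357, 0.001, 0.0]
force: [-0.2, 0.2, -0.5]
finger_gap: 1.002
gripper_force: 0.0
```

```bash
python3 - <<'E'
from station import cams
import cv2
a=cams.snapshot("side")[:,:,::-1]
cv2.imwrite("pics/s1.png",cv2.resize(a[200:420,220:480],None,fx=2.5,fy=2.5))
E
```

```text
(no output)
```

View pics/s1.png

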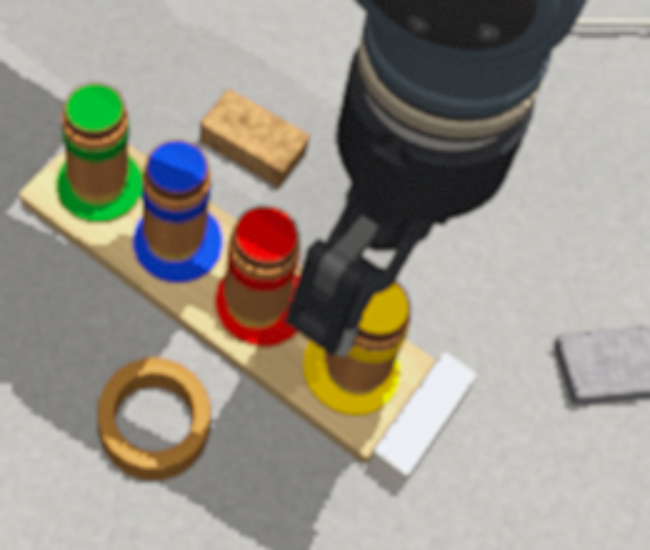

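The side view shows the gripper over the yellow foot. The near finger's tip is at about crop (340,350) = full (356,340). I'll check that against the projection.

```bash
python3 - <<'E'
from h import *
for z in(.117,.13): 
  for r in (.0425,.057): print(z,r,proj("side",(.5826-.67*r,-.262-.742*r,z)))
print(proj("side",(.582,-.261,.099)),"want ~ (372,322)")
E
```

```text
0.117 0.0425 (np.float64(353.0460642040215), np.float64(339.23452015812484))
0.117 0.057 (np.float64(346.3073229630496), np.float64(347.84222400973056))
0.13 0.0425 (np.float64(354.320757525211), np.float64(334.65914374911034))
0.13 0.057 (np.float64(347.48289626674773), np.float64(343.3576695112163))
(np.float64(369.2892051277086), np.float64(320.863837594221)) want ~ (372,322)
```

Emit:
{"fn": "move_arm", "kwargs": {
  "targets": [
    {"dx": 0, "dy": 0, "dz": -0.7, "rx": 0, "ry": 0, "rz": 0},
    {"dx": 0, "dy": 0, "dz": -0.7, "rx": 0, "ry": 0, "rz": 0},
    {"dx": 0, "dy": 0, "dz": -0.7, "rx": 0, "ry": 0, "rz": 0},
    {"dx": 0, "dy": 0, "dz": -0.5, "rx": 0, "ry": 0, "rz": 0},
    {"dx": 0, "dy": 0, "dz": -0.2, "rx": 0, "ry": 0, "rz": 0},
    {"dx": 0, "dy": 0, "dz": 0, "rx": 0, "ry": 0, "rz": 0},
    {"dx": 0, "dy": 0, "dz": 0, "rx": 0, "ry": 0, "rz": 0},
    {"dx": 0, "dy": 0, "dz": 0, "rx": 0, "ry": 0, "rz": 0},
    {"dx": 0, "dy": 0, "dz": 0, "rx": 0, "ry": 0, "rz": 0},
    {"dx": 0, "dy": 0, "dz": 0, "rx": 0, "ry": 0, "rz": 0}
  ]
}}

```text
t: 3.9
tcp_pos: [0.5822, -0.2616, 0.0466]
tool_rot: [0.934, -0.357, 0.0, 0.0]
force: [-1.4, -0.2, -0.5]
finger_gap: 0.998
gripper_force: 0.0
```

Emit:
{"fn": "move_arm", "kwargs": {
  "targets": [
    {"dx": 0, "dy": 0, "dz": 0, "rx": 0, "ry": 0, "rz": 0},
    {"dx": 0, "dy": 0, "dz": 0, "rx": 0, "ry": 0, "rz": 0},
    {"dx": 0, "dy": 0, "dz": 0, "rx": 0, "ry": 0, "rz": 0},
    {"dx": 0, "dy": 0, "dz": 0, "rx": 0, "ry": 0, "rz": 0},
    {"dx": 0, "dy": 0, "dz": 0, "rx": 0, "ry": 0, "rz": 0},
    {"dx": 0, "dy": 0, "dz": 0, "rx": 0, "ry": 0, "rz": 0},
    {"dx": 0, "dy": 0, "dz": 0, "rx": 0, "ry": 0, "rz": 0},
    {"dx": 0, "dy": 0, "dz": 0, "rx": 0, "ry": 0, "rz": 0},
    {"dx": 0, "dy": 0, "dz": 0, "rx": 0, "ry": 0, "rz": 0},
    {"dx": 0, "dy": 0, "dz": 0, "rx": 0, "ry": 0, "rz": 0}
  ],
  "claw": 0,
  "newtons": 40
}}

```text
t: 5.15
tcp_pos: [0.5822, -0.2616, 0.0464]
tool_rot: [0.934, -0.357, 0.0, -0.0]
force: [0.7, 0.5, 3.2]
finger_gap: 0.458
gripper_force: 40.4
```

Emit:
{"fn": "move_arm", "kwargs": {
  "targets": [
    {"dx": 0, "dy": 0, "dz": 0.5, "rx": 0, "ry": 0, "rz": 0},
    {"dx": 0, "dy": 0, "dz": 1, "rx": 0, "ry": 0, "rz": 0},
    {"dx": 0, "dy": 0, "dz": 1, "rx": 0, "ry": 0, "rz": 0},
    {"dx": 0, "dy": 0, "dz": 1, "rx": 0, "ry": 0, "rz": 0},
    {"dx": 0, "dy": 0, "dz": 1, "rx": 0, "ry": 0, "rz": 0},
    {"dx": -0.15, "dy": 0.42, "dz": 0, "rx": 0, "ry": 0, "rz": 0},
    {"dx": -0.35, "dy": 1, "dz": 0, "rx": 0, "ry": 0, "rz": 0.1},
    {"dx": -0.35, "dy": 1, "dz": 0, "rx": 0, "ry": 0, "rz": 0.1},
    {"dx": -0.35, "dy": 1, "dz": 0, "rx": 0, "ry": 0, "rz": 0.1},
    {"dx": -0.35, "dy": 1, "dz": 0, "rx": 0, "ry": 0, "rz": 0.1}
  ]
}}

```text
t: 6.4
tcp_pos: [0.5414, -0.1492, 0.1574]
tool_rot: [0.967, -0.256, -0.002, -0.0]
force: [-0.3, 0.4, -1.2]
finger_gap: 0.456
gripper_force: 40.3
```

Emit:
{"fn": "move_arm", "kwargs": {
  "targets": [
    {"dx": -0.37, "dy": 1, "dz": 0, "rx": 0, "ry": 0, "rz": 0.1},
    {"dx": -0.37, "dy": 1, "dz": 0, "rx": 0, "ry": 0, "rz": 0.1},
    {"dx": -0.37, "dy": 1, "dz": 0, "rx": 0, "ry": 0, "rz": 0.1},
    {"dx": -0.37, "dy": 1, "dz": 0, "rx": 0, "ry": 0, "rz": 0.1},
    {"dx": -0.37, "dy": 1, "dz": 0, "rx": 0, "ry": 0, "rz": 0.1},
    {"dx": -0.37, "dy": 1, "dz": 0, "rx": 0, "ry": 0, "rz": 0.1},
    {"dx": -0.37, "dy": 1, "dz": 0, "rx": 0, "ry": 0, "rz": 0.1},
    {"dx": -0.37, "dy": 1, "dz": 0, "rx": 0, "ry": 0, "rz": 0.1},
    {"dx": -0.37, "dy": 1, "dz": 0, "rx": 0, "ry": 0, "rz": 0.1},
    {"dx": -0.37, "dy": 1, "dz": 0, "rx": 0, "ry": 0, "rz": 0.1}
  ]
}}

```text
t: 7.65
tcp_pos: [0.4493, 0.1002, 0.1583]
tool_rot: [1.0, 0.003, -0.001, -0.0]
force: [0.6, -0.3, -0.8]
finger_gap: 0.461
gripper_force: 40.2
```

Emit:
{"fn": "move_arm", "kwargs": {
  "targets": [
    {"dx": -0.37, "dy": 1, "dz": 0, "rx": 0, "ry": 0, "rz": 0.07},
    {"dx": -0.37, "dy": 1, "dz": 0, "rx": 0, "ry": 0, "rz": 0},
    {"dx": -0.37, "dy": 1, "dz": 0, "rx": 0, "ry": 0, "rz": 0},
    {"dx": -0.37, "dy": 1, "dz": 0, "rx": 0, "ry": 0, "rz": 0},
    {"dx": -0.37, "dy": 0.97, "dz": 0, "rx": 0, "ry": 0, "rz": 0},
    {"dx": 0, "dy": 0, "dz": -1, "rx": 0, "ry": 0, "rz": 0},
    {"dx": 0, "dy": 0, "dz": -1, "rx": 0, "ry": 0, "rz": 0},
    {"dx": 0, "dy": 0, "dz": -1, "rx": 0, "ry": 0, "rz": 0},
    {"dx": 0, "dy": 0, "dz": -0.6, "rx": 0, "ry": 0, "rz": 0},
    {"dx": 0, "dy": 0, "dz": 0, "rx": 0, "ry": 0, "rz": 0}
  ]
}}

```text
t: 8.9
tcp_pos: [0.4028, 0.2231, 0.0677]
tool_rot: [1.0, 0.02, -0.002, 0.0]
force: [0.1, 0.1, -0.4]
finger_gap: 0.458
gripper_force: 40.4
```

```bash
python3 - <<'E'
from station import cams,sensors
import cv2,numpy as np
a=cams.snapshot("side")[:,:,::-1];b=cams.snapshot("top")[:,:,::-1]
c1=cv2.resize(a[60:180,190:370],None,fx=2.8,fy=2.8);c2=cv2.resize(b[130:270,100:185],None,fx=2.4,fy=2.4)
cv2.imwrite("pics/p1.png",np.hstack([c1,c2[:336]])); s=sensors.sense();print(s["tcp_pos"],s["tool_rot"])
E
```

```text
[0.40415113 0.22331866 0.06889242] [ 9.99795366e-01  2.02282412e-02 -2.05343598e-04  5.05947071e-05]
```

View pics/p1.png

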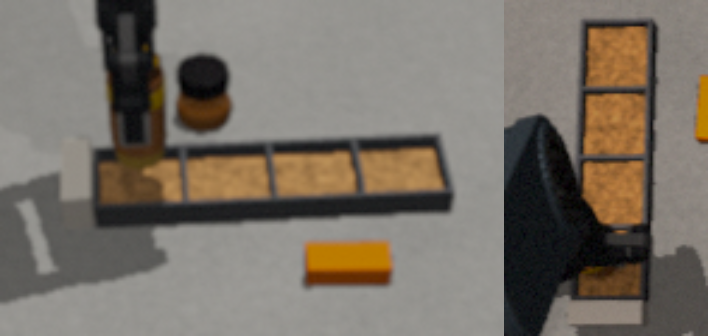

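Side crop: the yellow foot hangs at (140,160) above cell 1, whose centre is at about (140,185). Top crop: the fingers are above the cell next to the white block. I'll lower it slowly.

Emit:
{"fn": "move_arm", "kwargs": {
  "targets": [
    {"dx": 0, "dy": 0, "dz": -0.4, "rx": 0, "ry": 0, "rz": 0},
    {"dx": 0, "dy": 0, "dz": -0.35, "rx": 0, "ry": 0, "rz": 0},
    {"dx": 0, "dy": 0, "dz": -0.25, "rx": 0, "ry": 0, "rz": 0},
    {"dx": 0, "dy": 0, "dz": -0.15, "rx": 0, "ry": 0, "rz": 0},
    {"dx": 0, "dy": 0, "dz": -0.1, "rx": 0, "ry": 0, "rz": 0},
    {"dx": 0, "dy": 0, "dz": -0.05, "rx": 0, "ry": 0, "rz": 0},
    {"dx": 0, "dy": 0, "dz": 0, "rx": 0, "ry": 0, "rz": 0},
    {"dx": 0, "dy": 0, "dz": 0, "rx": 0, "ry": 0, "rz": 0},
    {"dx": 0, "dy": 0, "dz": 0, "rx": 0, "ry": 0, "rz": 0},
    {"dx": 0, "dy": 0, "dz": 0, "rx": 0, "ry": 0, "rz": 0}
  ]
}}

```text
t: 10.25
tcp_pos: [0.4046, 0.2232, 0.0364]
tool_rot: [1.0, 0.02, 0.0, -0.0]
force: [0.1, -0.3, -0.3]
finger_gap: 0.458
gripper_force: 40.4
```

Not touching yet (force about 0), so I'll creep down in small steps.

Emit:
{"fn": "move_arm", "kwargs": {
  "targets": [
    {"dx": 0, "dy": 0, "dz": -0.02, "rx": 0, "ry": 0, "rz": 0},
    {"dx": 0, "dy": 0, "dz": -0.02, "rx": 0, "ry": 0, "rz": 0},
    {"dx": 0, "dy": 0, "dz": -0.02, "rx": 0, "ry": 0, "rz": 0},
    {"dx": 0, "dy": 0, "dz": 0, "rx": 0, "ry": 0, "rz": 0},
    {"dx": 0, "dy": 0, "dz": 0, "rx": 0, "ry": 0, "rz": 0},
    {"dx": 0, "dy": 0, "dz": 0, "rx": 0, "ry": 0, "rz": 0},
    {"dx": 0, "dy": 0, "dz": 0, "rx": 0, "ry": 0, "rz": 0},
    {"dx": 0, "dy": 0, "dz": 0, "rx": 0, "ry": 0, "rz": 0},
    {"dx": 0, "dy": 0, "dz": 0, "rx": 0, "ry": 0, "rz": 0},
    {"dx": 0, "dy": 0, "dz": 0, "rx": 0, "ry": 0, "rz": 0}
  ]
}}

```text
t: 11.5
tcp_pos: [0.4046, 0.2232, 0.0354]
tool_rot: [1.0, 0.02, 0.0, -0.0]
force: [-1.3, 0.3, 5.7]
finger_gap: 0.459
gripper_force: 41.3
```

Contact at 5.7 N, so I'll release and go up.

Emit:
{"fn": "move_arm", "kwargs": {
  "targets": [
    {"dx": 0, "dy": 0, "dz": 0, "rx": 0, "ry": 0, "rz": 0},
    {"dx": 0, "dy": 0, "dz": 0, "rx": 0, "ry": 0, "rz": 0},
    {"dx": 0, "dy": 0, "dz": 0, "rx": 0, "ry": 0, "rz": 0},
    {"dx": 0, "dy": 0, "dz": 0, "rx": 0, "ry": 0, "rz": 0},
    {"dx": 0, "dy": 0, "dz": 0, "rx": 0, "ry": 0, "rz": 0},
    {"dx": 0, "dy": 0, "dz": 0, "rx": 0, "ry": 0, "rz": 0},
    {"dx": 0, "dy": 0, "dz": 0.3, "rx": 0, "ry": 0, "rz": 0},
    {"dx": 0, "dy": 0, "dz": 0.7, "rx": 0, "ry": 0, "rz": 0},
    {"dx": 0, "dy": 0, "dz": 1, "rx": 0, "ry": 0, "rz": 0},
    {"dx": 0, "dy": 0, "dz": 1, "rx": 0, "ry": 0, "rz": 0}
  ],
  "claw": 100
}}

```text
t: 12.75
tcp_pos: [0.4044, 0.2231, 0.1109]
tool_rot: [1.0, 0.02, -0.0, -0.0]
force: [-0.0, -0.6, 0.4]
finger_gap: 0.997
gripper_force: 0.0
```

Emit:
{"fn": "move_arm", "kwargs": {
  "targets": [
    {"dx": 0, "dy": 0, "dz": 0.8, "rx": 0, "ry": 0, "rz": 0},
    {"dx": 0, "dy": -0.5, "dz": 0.8, "rx": 0, "ry": 0, "rz": 0},
    {"dx": 0.28, "dy": -1, "dz": 0, "rx": 0, "ry": 0, "rz": -0.13},
    {"dx": 0.28, "dy": -1, "dz": 0, "rx": 0, "ry": 0, "rz": -0.13},
    {"dx": 0.28, "dy": -1, "dz": 0, "rx": 0, "ry": 0, "rz": -0.13},
    {"dx": 0.28, "dy": -1, "dz": 0, "rx": 0, "ry": 0, "rz": -0.13},
    {"dx": 0.28, "dy": -1, "dz": 0, "rx": 0, "ry": 0, "rz": -0.13},
    {"dx": 0.28, "dy": -1, "dz": 0, "rx": 0, "ry": 0, "rz": -0.13},
    {"dx": 0.28, "dy": -1, "dz": 0, "rx": 0, "ry": 0, "rz": -0.13},
    {"dx": 0.28, "dy": -1, "dz": 0, "rx": 0, "ry": 0, "rz": -0.13}
  ]
}}

```text
t: 14.0
tcp_pos: [0.4606, 0.0099, 0.1503]
tool_rot: [0.968, -0.251, 0.0, -0.0]
force: [-0.4, 0.6, -0.6]
finger_gap: 0.999
gripper_force: 0.0
```

Emit:
{"fn": "move_arm", "kwargs": {
  "targets": [
    {"dx": 0.3, "dy": -1, "dz": 0, "rx": 0, "ry": 0, "rz": -0.1},
    {"dx": 0.3, "dy": -1, "dz": 0, "rx": 0, "ry": 0, "rz": -0.1},
    {"dx": 0.3, "dy": -1, "dz": 0, "rx": 0, "ry": 0, "rz": -0.1},
    {"dx": 0.3, "dy": -1, "dz": 0, "rx": 0, "ry": 0, "rz": -0.1},
    {"dx": 0.3, "dy": -1, "dz": 0, "rx": 0, "ry": 0, "rz": -0.03},
    {"dx": 0.3, "dy": -1, "dz": 0, "rx": 0, "ry": 0, "rz": 0},
    {"dx": 0.3, "dy": -1, "dz": 0, "rx": 0, "ry": 0, "rz": 0},
    {"dx": 0.3, "dy": -1, "dz": 0, "rx": 0, "ry": 0, "rz": 0},
    {"dx": 0.42, "dy": -1, "dz": 0, "rx": 0, "ry": 0, "rz": 0},
    {"dx": 0, "dy": -0.12, "dz": 0, "rx": 0, "ry": 0, "rz": 0}
  ]
}}

```text
t: 15.25
tcp_pos: [0.5319, -0.2194, 0.1501]
tool_rot: [0.934, -0.358, 0.001, 0.0]
force: [-0.7, 1.0, -0.2]
finger_gap: 0.995
gripper_force: 0.0
```

```bash
python3 - <<'E'
from station import cams,sensors
import cv2,numpy as np
s=sensors.sense();print(s["tcp_pos"],s["tool_rot"])
a=cams.snapshot("side")[:,:,::-1]
cv2.imwrite("pics/s2.png",cv2.resize(a[60:400,180:480],None,fx=1.7,fy=1.7))
E
```

```text
[ 0.53191904 -0.21936795  0.15007377] [ 9.33853596e-01 -3.57654272e-01  9.09424800e-04  2.38121883e-04]
```

View pics/s2.png

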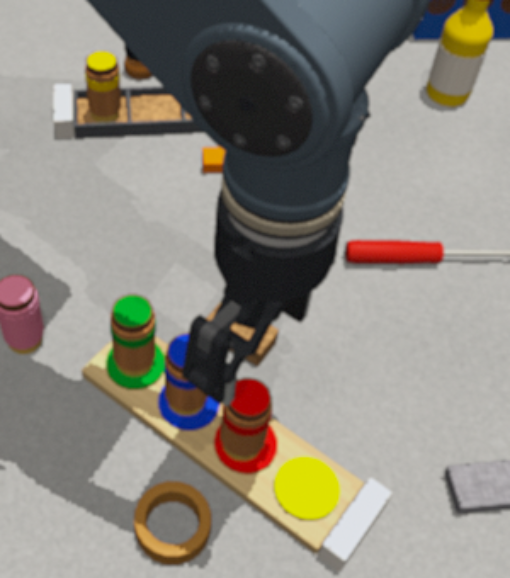

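Yellow stands upright in cell 1 at (102,85). The gripper is above red, at (245,400). I'll descend and grasp.

Emit:
{"fn": "move_arm", "kwargs": {
  "targets": [
    {"dx": 0, "dy": 0.04, "dz": -1, "rx": 0, "ry": 0, "rz": 0},
    {"dx": 0, "dy": 0, "dz": -1, "rx": 0, "ry": 0, "rz": 0},
    {"dx": 0, "dy": 0, "dz": -1, "rx": 0, "ry": 0, "rz": 0},
    {"dx": 0, "dy": 0, "dz": -0.8, "rx": 0, "ry": 0, "rz": 0},
    {"dx": 0, "dy": 0, "dz": -0.25, "rx": 0, "ry": 0, "rz": 0},
    {"dx": 0, "dy": 0, "dz": -0.1, "rx": 0, "ry": 0, "rz": 0},
    {"dx": 0, "dy": 0, "dz": 0, "rx": 0, "ry": 0, "rz": 0},
    {"dx": 0, "dy": 0, "dz": 0, "rx": 0, "ry": 0, "rz": 0},
    {"dx": 0, "dy": 0, "dz": 0, "rx": 0, "ry": 0, "rz": 0},
    {"dx": 0, "dy": 0, "dz": 0, "rx": 0, "ry": 0, "rz": 0}
  ]
}}

```text
t: 16.55
tcp_pos: [0.5312, -0.2164, 0.0464]
tool_rot: [0.934, -0.357, 0.0, 0.0]
force: [0.7, -0.3, -0.2]
finger_gap: 1.0
gripper_force: 0.0
```

Emit:
{"fn": "move_arm", "kwargs": {
  "targets": [
    {"dx": 0, "dy": 0, "dz": 0, "rx": 0, "ry": 0, "rz": 0},
    {"dx": 0, "dy": 0, "dz": 0, "rx": 0, "ry": 0, "rz": 0},
    {"dx": 0, "dy": 0, "dz": 0, "rx": 0, "ry": 0, "rz": 0},
    {"dx": 0, "dy": 0, "dz": 0, "rx": 0, "ry": 0, "rz": 0},
    {"dx": 0, "dy": 0, "dz": 0, "rx": 0, "ry": 0, "rz": 0},
    {"dx": 0, "dy": 0, "dz": 0, "rx": 0, "ry": 0, "rz": 0},
    {"dx": 0, "dy": 0, "dz": 0, "rx": 0, "ry": 0, "rz": 0},
    {"dx": 0, "dy": 0, "dz": 0, "rx": 0, "ry": 0, "rz": 0},
    {"dx": 0, "dy": 0, "dz": 0, "rx": 0, "ry": 0, "rz": 0},
    {"dx": 0, "dy": 0, "dz": 0, "rx": 0, "ry": 0, "rz": 0}
  ],
  "claw": 0
}}

```text
t: 17.8
tcp_pos: [0.531, -0.2164, 0.0462]
tool_rot: [0.934, -0.357, 0.0, 0.0]
force: [-2.3, 0.1, 4.3]
finger_gap: 0.462
gripper_force: 40.3
```

Emit:
{"fn": "move_arm", "kwargs": {
  "targets": [
    {"dx": 0, "dy": 0, "dz": 0.5, "rx": 0, "ry": 0, "rz": 0},
    {"dx": 0, "dy": 0, "dz": 1, "rx": 0, "ry": 0, "rz": 0},
    {"dx": 0, "dy": 0, "dz": 1, "rx": 0, "ry": 0, "rz": 0},
    {"dx": 0, "dy": 0, "dz": 1, "rx": 0, "ry": 0, "rz": 0},
    {"dx": 0, "dy": 0, "dz": 1, "rx": 0, "ry": 0, "rz": 0},
    {"dx": -0.1, "dy": 0.4, "dz": 0, "rx": 0, "ry": 0, "rz": 0},
    {"dx": -0.15, "dy": 1, "dz": 0, "rx": 0, "ry": 0, "rz": 0.1},
    {"dx": -0.15, "dy": 1, "dz": 0, "rx": 0, "ry": 0, "rz": 0.1},
    {"dx": -0.15, "dy": 1, "dz": 0, "rx": 0, "ry": 0, "rz": 0.1},
    {"dx": -0.15, "dy": 1, "dz": 0, "rx": 0, "ry": 0, "rz": 0.1}
  ]
}}

```text
t: 19.05
tcp_pos: [0.512, -0.1033, 0.1575]
tool_rot: [0.967, -0.255, -0.001, -0.0]
force: [0.4, 0.1, -1.3]
finger_gap: 0.457
gripper_force: 40.3
```

Emit:
{"fn": "move_arm", "kwargs": {
  "targets": [
    {"dx": -0.15, "dy": 1, "dz": 0, "rx": 0, "ry": 0, "rz": 0.1},
    {"dx": -0.15, "dy": 1, "dz": 0, "rx": 0, "ry": 0, "rz": 0.1},
    {"dx": -0.15, "dy": 1, "dz": 0, "rx": 0, "ry": 0, "rz": 0.1},
    {"dx": -0.15, "dy": 1, "dz": 0, "rx": 0, "ry": 0, "rz": 0.1},
    {"dx": -0.15, "dy": 1, "dz": 0, "rx": 0, "ry": 0, "rz": 0.1},
    {"dx": -0.15, "dy": 1, "dz": 0, "rx": 0, "ry": 0, "rz": 0.1},
    {"dx": -0.15, "dy": 1, "dz": 0, "rx": 0, "ry": 0, "rz": 0.1},
    {"dx": -0.15, "dy": 1, "dz": 0, "rx": 0, "ry": 0, "rz": 0.1},
    {"dx": -0.15, "dy": 1, "dz": 0, "rx": 0, "ry": 0, "rz": 0.1},
    {"dx": -0.15, "dy": 1, "dz": 0, "rx": 0, "ry": 0, "rz": 0.1}
  ]
}}

```text
t: 20.3
tcp_pos: [0.4736, 0.1458, 0.1576]
tool_rot: [1.0, 0.004, -0.001, -0.0]
force: [0.5, 0.1, -0.7]
finger_gap: 0.459
gripper_force: 40.2
```

Emit:
{"fn": "move_arm", "kwargs": {
  "targets": [
    {"dx": -0.1, "dy": 1, "dz": 0, "rx": 0, "ry": 0, "rz": 0.07},
    {"dx": -0.1, "dy": 1, "dz": 0, "rx": 0, "ry": 0, "rz": 0},
    {"dx": -0.1, "dy": 1, "dz": 0, "rx": 0, "ry": 0, "rz": 0},
    {"dx": -0.04, "dy": 0.31, "dz": 0, "rx": 0, "ry": 0, "rz": 0},
    {"dx": 0, "dy": 0, "dz": -0.5, "rx": 0, "ry": 0, "rz": 0},
    {"dx": 0, "dy": 0, "dz": -1, "rx": 0, "ry": 0, "rz": 0},
    {"dx": 0, "dy": 0, "dz": -1, "rx": 0, "ry": 0, "rz": 0},
    {"dx": 0, "dy": 0, "dz": -0.8, "rx": 0, "ry": 0, "rz": 0},
    {"dx": 0, "dy": 0, "dz": -0.3, "rx": 0, "ry": 0, "rz": 0},
    {"dx": 0, "dy": 0, "dz": 0, "rx": 0, "ry": 0, "rz": 0}
  ]
}}

```text
t: 21.55
tcp_pos: [0.4671, 0.2258, 0.0679]
tool_rot: [1.0, 0.02, -0.001, 0.0]
force: [-0.8, 0.4, -0.8]
finger_gap: 0.455
gripper_force: 40.3
```

Emit:
{"fn": "move_arm", "kwargs": {
  "targets": [
    {"dx": 0, "dy": 0, "dz": -0.4, "rx": 0, "ry": 0, "rz": 0},
    {"dx": 0, "dy": 0, "dz": -0.35, "rx": 0, "ry": 0, "rz": 0},
    {"dx": 0, "dy": 0, "dz": -0.25, "rx": 0, "ry": 0, "rz": 0},
    {"dx": 0, "dy": 0, "dz": -0.15, "rx": 0, "ry": 0, "rz": 0},
    {"dx": 0, "dy": 0, "dz": -0.1, "rx": 0, "ry": 0, "rz": 0},
    {"dx": 0, "dy": 0, "dz": -0.04, "rx": 0, "ry": 0, "rz": 0},
    {"dx": 0, "dy": 0, "dz": -0.02, "rx": 0, "ry": 0, "rz": 0},
    {"dx": 0, "dy": 0, "dz": -0.02, "rx": 0, "ry": 0, "rz": 0},
    {"dx": 0, "dy": 0, "dz": 0, "rx": 0, "ry": 0, "rz": 0},
    {"dx": 0, "dy": 0, "dz": 0, "rx": 0, "ry": 0, "rz": 0}
  ]
}}

```text
t: 22.8
tcp_pos: [0.4676, 0.2264, 0.0354]
tool_rot: [1.0, 0.02, 0.0, -0.0]
force: [-0.1, -0.8, -1.1]
finger_gap: 0.457
gripper_force: 40.4
```

Emit:
{"fn": "move_arm", "kwargs": {
  "targets": [
    {"dx": 0, "dy": 0, "dz": -0.02, "rx": 0, "ry": 0, "rz": 0},
    {"dx": 0, "dy": 0, "dz": 0, "rx": 0, "ry": 0, "rz": 0},
    {"dx": 0, "dy": 0, "dz": 0, "rx": 0, "ry": 0, "rz": 0},
    {"dx": 0, "dy": 0, "dz": 0, "rx": 0, "ry": 0, "rz": 0},
    {"dx": 0, "dy": 0, "dz": 0, "rx": 0, "ry": 0, "rz": 0},
    {"dx": 0, "dy": 0, "dz": 0, "rx": 0, "ry": 0, "rz": 0},
    {"dx": 0, "dy": 0, "dz": 0, "rx": 0, "ry": 0, "rz": 0},
    {"dx": 0, "dy": 0, "dz": 0, "rx": 0, "ry": 0, "rz": 0},
    {"dx": 0, "dy": 0, "dz": 0, "rx": 0, "ry": 0, "rz": 0},
    {"dx": 0, "dy": 0, "dz": 0, "rx": 0, "ry": 0, "rz": 0}
  ]
}}

```text
t: 24.05
tcp_pos: [0.4677, 0.2264, 0.0352]
tool_rot: [1.0, 0.02, 0.0, -0.0]
force: [-0.2, -1.0, 5.6]
finger_gap: 0.459
gripper_force: 40.7
```

Emit:
{"fn": "move_arm", "kwargs": {
  "targets": [
    {"dx": 0, "dy": 0, "dz": 0, "rx": 0, "ry": 0, "rz": 0},
    {"dx": 0, "dy": 0, "dz": 0, "rx": 0, "ry": 0, "rz": 0},
    {"dx": 0, "dy": 0, "dz": 0, "rx": 0, "ry": 0, "rz": 0},
    {"dx": 0, "dy": 0, "dz": 0, "rx": 0, "ry": 0, "rz": 0},
    {"dx": 0, "dy": 0, "dz": 0, "rx": 0, "ry": 0, "rz": 0},
    {"dx": 0, "dy": 0, "dz": 0, "rx": 0, "ry": 0, "rz": 0},
    {"dx": 0, "dy": 0, "dz": 0.3, "rx": 0, "ry": 0, "rz": 0},
    {"dx": 0, "dy": 0, "dz": 0.7, "rx": 0, "ry": 0, "rz": 0},
    {"dx": 0, "dy": 0, "dz": 1, "rx": 0, "ry": 0, "rz": 0},
    {"dx": 0, "dy": 0, "dz": 1, "rx": 0, "ry": 0, "rz": 0}
  ],
  "claw": 100
}}

```text
t: 25.3
tcp_pos: [0.4674, 0.2264, 0.1109]
tool_rot: [1.0, 0.02, 0.0, -0.0]
force: [0.6, 0.2, -0.2]
finger_gap: 1.003
gripper_force: 0.0
```

Emit:
{"fn": "move_arm", "kwargs": {
  "targets": [
    {"dx": 0, "dy": 0, "dz": 0.8, "rx": 0, "ry": 0, "rz": 0},
    {"dx": 0, "dy": -0.5, "dz": 0.8, "rx": 0, "ry": 0, "rz": 0},
    {"dx": 0.05, "dy": -1, "dz": 0, "rx": 0, "ry": 0, "rz": -0.13},
    {"dx": 0.05, "dy": -1, "dz": 0, "rx": 0, "ry": 0, "rz": -0.13},
    {"dx": 0.05, "dy": -1, "dz": 0, "rx": 0, "ry": 0, "rz": -0.13},
    {"dx": 0.05, "dy": -1, "dz": 0, "rx": 0, "ry": 0, "rz": -0.13},
    {"dx": 0.05, "dy": -1, "dz": 0, "rx": 0, "ry": 0, "rz": -0.13},
    {"dx": 0.05, "dy": -1, "dz": 0, "rx": 0, "ry": 0, "rz": -0.13},
    {"dx": 0.05, "dy": -1, "dz": 0, "rx": 0, "ry": 0, "rz": -0.13},
    {"dx": 0.05, "dy": -1, "dz": 0, "rx": 0, "ry": 0, "rz": -0.13}
  ]
}}

```text
t: 26.55
tcp_pos: [0.4776, 0.0131, 0.1504]
tool_rot: [0.968, -0.251, 0.0, -0.0]
force: [-0.0, 0.5, 0.6]
finger_gap: 1.003
gripper_force: 0.0
```

Emit:
{"fn": "move_arm", "kwargs": {
  "targets": [
    {"dx": 0.05, "dy": -1, "dz": 0, "rx": 0, "ry": 0, "rz": -0.1},
    {"dx": 0.05, "dy": -1, "dz": 0, "rx": 0, "ry": 0, "rz": -0.1},
    {"dx": 0.05, "dy": -1, "dz": 0, "rx": 0, "ry": 0, "rz": -0.1},
    {"dx": 0.05, "dy": -1, "dz": 0, "rx": 0, "ry": 0, "rz": -0.1},
    {"dx": 0.05, "dy": -1, "dz": 0, "rx": 0, "ry": 0, "rz": -0.03},
    {"dx": 0.05, "dy": -1, "dz": 0, "rx": 0, "ry": 0, "rz": 0},
    {"dx": 0, "dy": -1, "dz": 0, "rx": 0, "ry": 0, "rz": 0},
    {"dx": 0, "dy": -0.54, "dz": 0, "rx": 0, "ry": 0, "rz": 0},
    {"dx": 0, "dy": 0, "dz": 0, "rx": 0, "ry": 0, "rz": 0},
    {"dx": 0, "dy": 0, "dz": 0, "rx": 0, "ry": 0, "rz": 0}
  ]
}}

```text
t: 27.8
tcp_pos: [0.4847, -0.1737, 0.1498]
tool_rot: [0.934, -0.357, -0.0, -0.0]
force: [0.5, -0.2, -0.3]
finger_gap: 1.003
gripper_force: 0.0
```

Emit:
{"fn": "move_arm", "kwargs": {
  "targets": [
    {"dx": 0, "dy": 0, "dz": -1, "rx": 0, "ry": 0, "rz": 0},
    {"dx": 0, "dy": 0, "dz": -1, "rx": 0, "ry": 0, "rz": 0},
    {"dx": 0, "dy": 0, "dz": -1, "rx": 0, "ry": 0, "rz": 0},
    {"dx": 0, "dy": 0, "dz": -0.8, "rx": 0, "ry": 0, "rz": 0},
    {"dx": 0, "dy": 0, "dz": -0.25, "rx": 0, "ry": 0, "rz": 0},
    {"dx": 0, "dy": 0, "dz": -0.1, "rx": 0, "ry": 0, "rz": 0},
    {"dx": 0, "dy": 0, "dz": 0, "rx": 0, "ry": 0, "rz": 0},
    {"dx": 0, "dy": 0, "dz": 0, "rx": 0, "ry": 0, "rz": 0},
    {"dx": 0, "dy": 0, "dz": 0, "rx": 0, "ry": 0, "rz": 0},
    {"dx": 0, "dy": 0, "dz": 0, "rx": 0, "ry": 0, "rz": 0}
  ]
}}

```text
t: 29.05
tcp_pos: [0.4852, -0.1747, 0.0464]
tool_rot: [0.934, -0.357, 0.0, 0.0]
force: [0.5, 0.4, 0.4]
finger_gap: 0.999
gripper_force: 0.0
```

Emit:
{"fn": "move_arm", "kwargs": {
  "targets": [
    {"dx": 0, "dy": 0, "dz": 0, "rx": 0, "ry": 0, "rz": 0},
    {"dx": 0, "dy": 0, "dz": 0, "rx": 0, "ry": 0, "rz": 0},
    {"dx": 0, "dy": 0, "dz": 0, "rx": 0, "ry": 0, "rz": 0},
    {"dx": 0, "dy": 0, "dz": 0, "rx": 0, "ry": 0, "rz": 0},
    {"dx": 0, "dy": 0, "dz": 0, "rx": 0, "ry": 0, "rz": 0},
    {"dx": 0, "dy": 0, "dz": 0, "rx": 0, "ry": 0, "rz": 0},
    {"dx": 0, "dy": 0, "dz": 0, "rx": 0, "ry": 0, "rz": 0},
    {"dx": 0, "dy": 0, "dz": 0, "rx": 0, "ry": 0, "rz": 0},
    {"dx": 0, "dy": 0, "dz": 0, "rx": 0, "ry": 0, "rz": 0},
    {"dx": 0, "dy": 0, "dz": 0, "rx": 0, "ry": 0, "rz": 0}
  ],
  "claw": 0
}}

```text
t: 30.3
tcp_pos: [0.4851, -0.1746, 0.0462]
tool_rot: [0.934, -0.357, 0.0, -0.0]
force: [-0.1, 2.0, 4.9]
finger_gap: 0.457
gripper_force: 40.0
```

Emit:
{"fn": "move_arm", "kwargs": {
  "targets": [
    {"dx": 0, "dy": 0, "dz": 0.5, "rx": 0, "ry": 0, "rz": 0},
    {"dx": 0, "dy": 0, "dz": 1, "rx": 0, "ry": 0, "rz": 0},
    {"dx": 0, "dy": 0, "dz": 1, "rx": 0, "ry": 0, "rz": 0},
    {"dx": 0, "dy": 0, "dz": 1, "rx": 0, "ry": 0, "rz": 0},
    {"dx": 0, "dy": 0, "dz": 1, "rx": 0, "ry": 0, "rz": 0},
    {"dx": 0.1, "dy": 0.4, "dz": 0, "rx": 0, "ry": 0, "rz": 0},
    {"dx": 0.1, "dy": 1, "dz": 0, "rx": 0, "ry": 0, "rz": 0.1},
    {"dx": 0.1, "dy": 1, "dz": 0, "rx": 0, "ry": 0, "rz": 0.1},
    {"dx": 0.1, "dy": 1, "dz": 0, "rx": 0, "ry": 0, "rz": 0.1},
    {"dx": 0.1, "dy": 1, "dz": 0, "rx": 0, "ry": 0, "rz": 0.1}
  ]
}}

```text
t: 31.55
tcp_pos: [0.4965, -0.0629, 0.1572]
tool_rot: [0.967, -0.256, -0.001, -0.0]
force: [-0.8, 0.2, -0.7]
finger_gap: 0.461
gripper_force: 40.5
```

Emit:
{"fn": "move_arm", "kwargs": {
  "targets": [
    {"dx": 0.12, "dy": 1, "dz": 0, "rx": 0, "ry": 0, "rz": 0.1},
    {"dx": 0.12, "dy": 1, "dz": 0, "rx": 0, "ry": 0, "rz": 0.1},
    {"dx": 0.12, "dy": 1, "dz": 0, "rx": 0, "ry": 0, "rz": 0.1},
    {"dx": 0.12, "dy": 1, "dz": 0, "rx": 0, "ry": 0, "rz": 0.1},
    {"dx": 0.12, "dy": 1, "dz": 0, "rx": 0, "ry": 0, "rz": 0.1},
    {"dx": 0.12, "dy": 1, "dz": 0, "rx": 0, "ry": 0, "rz": 0.1},
    {"dx": 0.12, "dy": 1, "dz": 0, "rx": 0, "ry": 0, "rz": 0.1},
    {"dx": 0.12, "dy": 1, "dz": 0, "rx": 0, "ry": 0, "rz": 0.1},
    {"dx": 0.12, "dy": 1, "dz": 0, "rx": 0, "ry": 0, "rz": 0.1},
    {"dx": 0.12, "dy": 1, "dz": 0, "rx": 0, "ry": 0, "rz": 0.1}
  ]
}}

```text
t: 32.8
tcp_pos: [0.5261, 0.1867, 0.1569]
tool_rot: [1.0, 0.003, -0.002, 0.0]
force: [0.6, 1.3, -2.1]
finger_gap: 0.46
gripper_force: 40.4
```

Emit:
{"fn": "move_arm", "kwargs": {
  "targets": [
    {"dx": 0.1, "dy": 1, "dz": 0, "rx": 0, "ry": 0, "rz": 0.07},
    {"dx": 0.06, "dy": 0.73, "dz": 0, "rx": 0, "ry": 0, "rz": 0},
    {"dx": 0, "dy": 0, "dz": 0, "rx": 0, "ry": 0, "rz": 0},
    {"dx": 0, "dy": 0, "dz": -0.5, "rx": 0, "ry": 0, "rz": 0},
    {"dx": 0, "dy": 0, "dz": -1, "rx": 0, "ry": 0, "rz": 0},
    {"dx": 0, "dy": 0, "dz": -1, "rx": 0, "ry": 0, "rz": 0},
    {"dx": 0, "dy": 0, "dz": -0.8, "rx": 0, "ry": 0, "rz": 0},
    {"dx": 0, "dy": 0, "dz": -0.3, "rx": 0, "ry": 0, "rz": 0},
    {"dx": 0, "dy": 0, "dz": 0, "rx": 0, "ry": 0, "rz": 0},
    {"dx": 0, "dy": 0, "dz": 0, "rx": 0, "ry": 0, "rz": 0}
  ]
}}

```text
t: 34.05
tcp_pos: [0.5322, 0.2286, 0.0692]
tool_rot: [1.0, 0.02, 0.001, -0.0]
force: [-0.4, 0.5, -1.6]
finger_gap: 0.456
gripper_force: 40.5
```

Emit:
{"fn": "move_arm", "kwargs": {
  "targets": [
    {"dx": 0, "dy": 0, "dz": -0.4, "rx": 0, "ry": 0, "rz": 0},
    {"dx": 0, "dy": 0, "dz": -0.35, "rx": 0, "ry": 0, "rz": 0},
    {"dx": 0, "dy": 0, "dz": -0.25, "rx": 0, "ry": 0, "rz": 0},
    {"dx": 0, "dy": 0, "dz": -0.15, "rx": 0, "ry": 0, "rz": 0},
    {"dx": 0, "dy": 0, "dz": -0.1, "rx": 0, "ry": 0, "rz": 0},
    {"dx": 0, "dy": 0, "dz": -0.04, "rx": 0, "ry": 0, "rz": 0},
    {"dx": 0, "dy": 0, "dz": -0.02, "rx": 0, "ry": 0, "rz": 0},
    {"dx": 0, "dy": 0, "dz": -0.02, "rx": 0, "ry": 0, "rz": 0},
    {"dx": 0, "dy": 0, "dz": -0.02, "rx": 0, "ry": 0, "rz": 0},
    {"dx": 0, "dy": 0, "dz": 0, "rx": 0, "ry": 0, "rz": 0}
  ]
}}

```text
t: 35.3
tcp_pos: [0.5317, 0.2287, 0.0352]
tool_rot: [1.0, 0.02, 0.0, -0.0]
force: [-0.5, -0.3, 0.9]
finger_gap: 0.457
gripper_force: 40.8
```

Emit:
{"fn": "move_arm", "kwargs": {
  "targets": [
    {"dx": 0, "dy": 0, "dz": 0, "rx": 0, "ry": 0, "rz": 0},
    {"dx": 0, "dy": 0, "dz": -0.01, "rx": 0, "ry": 0, "rz": 0},
    {"dx": 0, "dy": 0, "dz": 0, "rx": 0, "ry": 0, "rz": 0},
    {"dx": 0, "dy": 0, "dz": 0, "rx": 0, "ry": 0, "rz": 0},
    {"dx": 0, "dy": 0, "dz": 0, "rx": 0, "ry": 0, "rz": 0},
    {"dx": 0, "dy": 0, "dz": 0, "rx": 0, "ry": 0, "rz": 0},
    {"dx": 0, "dy": 0, "dz": 0, "rx": 0, "ry": 0, "rz": 0},
    {"dx": 0, "dy": 0, "dz": 0, "rx": 0, "ry": 0, "rz": 0},
    {"dx": 0, "dy": 0, "dz": 0, "rx": 0, "ry": 0, "rz": 0},
    {"dx": 0, "dy": 0, "dz": 0, "rx": 0, "ry": 0, "rz": 0}
  ]
}}

```text
t: 36.55
tcp_pos: [0.5317, 0.2287, 0.0352]
tool_rot: [1.0, 0.02, 0.0, -0.0]
force: [-0.6, -1.0, 4.5]
finger_gap: 0.463
gripper_force: 41.1
```

Emit:
{"fn": "move_arm", "kwargs": {
  "targets": [
    {"dx": 0, "dy": 0, "dz": 0, "rx": 0, "ry": 0, "rz": 0},
    {"dx": 0, "dy": 0, "dz": 0, "rx": 0, "ry": 0, "rz": 0},
    {"dx": 0, "dy": 0, "dz": 0, "rx": 0, "ry": 0, "rz": 0},
    {"dx": 0, "dy": 0, "dz": 0, "rx": 0, "ry": 0, "rz": 0},
    {"dx": 0, "dy": 0, "dz": 0, "rx": 0, "ry": 0, "rz": 0},
    {"dx": 0, "dy": 0, "dz": 0, "rx": 0, "ry": 0, "rz": 0},
    {"dx": 0, "dy": 0, "dz": 0.3, "rx": 0, "ry": 0, "rz": 0},
    {"dx": 0, "dy": 0, "dz": 0.7, "rx": 0, "ry": 0, "rz": 0},
    {"dx": 0, "dy": 0, "dz": 1, "rx": 0, "ry": 0, "rz": 0},
    {"dx": 0, "dy": 0, "dz": 1, "rx": 0, "ry": 0, "rz": 0}
  ],
  "claw": 100
}}

```text
t: 37.8
tcp_pos: [0.5318, 0.2287, 0.1115]
tool_rot: [1.0, 0.02, 0.001, -0.0]
force: [1.5, -0.9, -0.6]
finger_gap: 1.001
gripper_force: 0.0
```

Emit:
{"fn": "move_arm", "kwargs": {
  "targets": [
    {"dx": 0, "dy": 0, "dz": 0.8, "rx": 0, "ry": 0, "rz": 0},
    {"dx": 0, "dy": -0.5, "dz": 0.8, "rx": 0, "ry": 0, "rz": 0},
    {"dx": -0.22, "dy": -1, "dz": 0, "rx": 0, "ry": 0, "rz": -0.13},
    {"dx": -0.22, "dy": -1, "dz": 0, "rx": 0, "ry": 0, "rz": -0.13},
    {"dx": -0.22, "dy": -1, "dz": 0, "rx": 0, "ry": 0, "rz": -0.13},
    {"dx": -0.22, "dy": -1, "dz": 0, "rx": 0, "ry": 0, "rz": -0.13},
    {"dx": -0.22, "dy": -1, "dz": 0, "rx": 0, "ry": 0, "rz": -0.13},
    {"dx": -0.22, "dy": -1, "dz": 0, "rx": 0, "ry": 0, "rz": -0.13},
    {"dx": -0.22, "dy": -1, "dz": 0, "rx": 0, "ry": 0, "rz": -0.13},
    {"dx": -0.22, "dy": -1, "dz": 0, "rx": 0, "ry": 0, "rz": -0.13}
  ]
}}

```text
t: 39.05
tcp_pos: [0.4872, 0.0147, 0.1505]
tool_rot: [0.968, -0.251, 0.0, 0.0]
force: [0.6, -1.0, -0.6]
finger_gap: 0.997
gripper_force: 0.0
```

Emit:
{"fn": "move_arm", "kwargs": {
  "targets": [
    {"dx": -0.33, "dy": -1, "dz": 0, "rx": 0, "ry": 0, "rz": -0.1},
    {"dx": -0.33, "dy": -1, "dz": 0, "rx": 0, "ry": 0, "rz": -0.1},
    {"dx": -0.33, "dy": -1, "dz": 0, "rx": 0, "ry": 0, "rz": -0.1},
    {"dx": -0.33, "dy": -1, "dz": 0, "rx": 0, "ry": 0, "rz": -0.1},
    {"dx": -0.33, "dy": -1, "dz": 0, "rx": 0, "ry": 0, "rz": -0.03},
    {"dx": -0.34, "dy": -0.91, "dz": 0, "rx": 0, "ry": 0, "rz": 0},
    {"dx": 0, "dy": 0, "dz": 0, "rx": 0, "ry": 0, "rz": 0},
    {"dx": 0, "dy": 0, "dz": 0, "rx": 0, "ry": 0, "rz": 0},
    {"dx": 0, "dy": 0, "dz": 0, "rx": 0, "ry": 0, "rz": 0},
    {"dx": 0, "dy": 0, "dz": 0, "rx": 0, "ry": 0, "rz": 0}
  ]
}}

```text
t: 40.3
tcp_pos: [0.4379, -0.131, 0.1496]
tool_rot: [0.934, -0.356, -0.0, -0.0]
force: [-0.1, 0.2, -0.3]
finger_gap: 0.996
gripper_force: 0.0
```

```bash
python3 - <<'E'
from station import cams
import cv2
a=cams.snapshot("side")[:,:,::-1]
cv2.imwrite("pics/s3.png",cv2.resize(a[60:400,150:450],None,fx=1.7,fy=1.7))
E
```

```text
(no output)
```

View pics/s3.png

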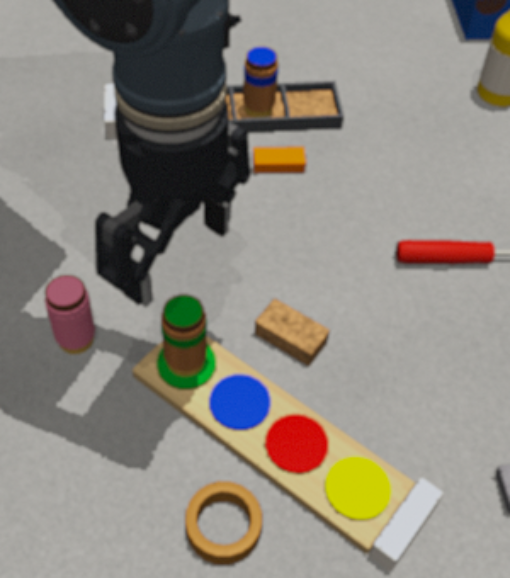

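Blue stands in cell 3 at (262,80). The green foot at (184,335) is under the gripper, and the pink one at (70,315) is clear of the fingers.

Emit:
{"fn": "move_arm", "kwargs": {
  "targets": [
    {"dx": 0, "dy": 0, "dz": -1, "rx": 0, "ry": 0, "rz": 0},
    {"dx": 0, "dy": 0, "dz": -1, "rx": 0, "ry": 0, "rz": 0},
    {"dx": 0, "dy": 0, "dz": -1, "rx": 0, "ry": 0, "rz": 0},
    {"dx": 0, "dy": 0, "dz": -0.8, "rx": 0, "ry": 0, "rz": 0},
    {"dx": 0, "dy": 0, "dz": -0.25, "rx": 0, "ry": 0, "rz": 0},
    {"dx": 0, "dy": 0, "dz": -0.1, "rx": 0, "ry": 0, "rz": 0},
    {"dx": 0, "dy": 0, "dz": 0, "rx": 0, "ry": 0, "rz": 0},
    {"dx": 0, "dy": 0, "dz": 0, "rx": 0, "ry": 0, "rz": 0},
    {"dx": 0, "dy": 0, "dz": 0, "rx": 0, "ry": 0, "rz": 0},
    {"dx": 0, "dy": 0, "dz": 0, "rx": 0, "ry": 0, "rz": 0}
  ]
}}

```text
t: 41.6
tcp_pos: [0.438, -0.1317, 0.0461]
tool_rot: [0.934, -0.357, 0.0, 0.0]
force: [0.1, 0.6, 0.2]
finger_gap: 1.001
gripper_force: 0.0
```

Emit:
{"fn": "move_arm", "kwargs": {
  "targets": [
    {"dx": 0, "dy": 0, "dz": 0, "rx": 0, "ry": 0, "rz": 0},
    {"dx": 0, "dy": 0, "dz": 0, "rx": 0, "ry": 0, "rz": 0},
    {"dx": 0, "dy": 0, "dz": 0, "rx": 0, "ry": 0, "rz": 0},
    {"dx": 0, "dy": 0, "dz": 0, "rx": 0, "ry": 0, "rz": 0},
    {"dx": 0, "dy": 0, "dz": 0, "rx": 0, "ry": 0, "rz": 0},
    {"dx": 0, "dy": 0, "dz": 0, "rx": 0, "ry": 0, "rz": 0},
    {"dx": 0, "dy": 0, "dz": 0, "rx": 0, "ry": 0, "rz": 0},
    {"dx": 0, "dy": 0, "dz": 0, "rx": 0, "ry": 0, "rz": 0},
    {"dx": 0, "dy": 0, "dz": 0, "rx": 0, "ry": 0, "rz": 0},
    {"dx": 0, "dy": 0, "dz": 0, "rx": 0, "ry": 0, "rz": 0}
  ],
  "claw": 0
}}

```text
t: 42.85
tcp_pos: [0.4378, -0.1316, 0.0459]
tool_rot: [0.934, -0.357, 0.0, 0.0]
force: [-0.9, -0.1, 4.7]
finger_gap: 0.46
gripper_force: 40.0
```

Emit:
{"fn": "move_arm", "kwargs": {
  "targets": [
    {"dx": 0, "dy": 0, "dz": 0.5, "rx": 0, "ry": 0, "rz": 0},
    {"dx": 0, "dy": 0, "dz": 1, "rx": 0, "ry": 0, "rz": 0},
    {"dx": 0, "dy": 0, "dz": 1, "rx": 0, "ry": 0, "rz": 0},
    {"dx": 0, "dy": 0, "dz": 1, "rx": 0, "ry": 0, "rz": 0},
    {"dx": 0, "dy": 0, "dz": 1, "rx": 0, "ry": 0, "rz": 0},
    {"dx": 0.2, "dy": 0.4, "dz": 0, "rx": 0, "ry": 0, "rz": 0},
    {"dx": 0.42, "dy": 1, "dz": 0, "rx": 0, "ry": 0, "rz": 0.1},
    {"dx": 0.42, "dy": 1, "dz": 0, "rx": 0, "ry": 0, "rz": 0.1},
    {"dx": 0.42, "dy": 1, "dz": 0, "rx": 0, "ry": 0, "rz": 0.1},
    {"dx": 0.42, "dy": 1, "dz": 0, "rx": 0, "ry": 0, "rz": 0.1}
  ]
}}

```text
t: 44.1
tcp_pos: [0.4843, -0.0198, 0.1571]
tool_rot: [0.967, -0.256, -0.001, -0.0]
force: [1.0, -0.4, -0.6]
finger_gap: 0.459
gripper_force: 40.4
```

Emit:
{"fn": "move_arm", "kwargs": {
  "targets": [
    {"dx": 0.43, "dy": 1, "dz": 0, "rx": 0, "ry": 0, "rz": 0.1},
    {"dx": 0.43, "dy": 1, "dz": 0, "rx": 0, "ry": 0, "rz": 0.1},
    {"dx": 0.43, "dy": 1, "dz": 0, "rx": 0, "ry": 0, "rz": 0.1},
    {"dx": 0.43, "dy": 1, "dz": 0, "rx": 0, "ry": 0, "rz": 0.1},
    {"dx": 0.43, "dy": 1, "dz": 0, "rx": 0, "ry": 0, "rz": 0.1},
    {"dx": 0.43, "dy": 1, "dz": 0, "rx": 0, "ry": 0, "rz": 0.1},
    {"dx": 0.43, "dy": 1, "dz": 0, "rx": 0, "ry": 0, "rz": 0.1},
    {"dx": 0.43, "dy": 1, "dz": 0, "rx": 0, "ry": 0, "rz": 0.1},
    {"dx": 0.43, "dy": 1, "dz": 0, "rx": 0, "ry": 0, "rz": 0.1},
    {"dx": 0.43, "dy": 1, "dz": 0, "rx": 0, "ry": 0, "rz": 0.1}
  ]
}}

```text
t: 45.35
tcp_pos: [0.5913, 0.23, 0.1563]
tool_rot: [1.0, 0.003, -0.002, 0.0]
force: [-0.2, -0.8, -1.1]
finger_gap: 0.455
gripper_force: 40.3
```

Emit:
{"fn": "move_arm", "kwargs": {
  "targets": [
    {"dx": 0.12, "dy": 0.12, "dz": 0, "rx": 0, "ry": 0, "rz": 0.07},
    {"dx": 0, "dy": 0, "dz": 0, "rx": 0, "ry": 0, "rz": 0},
    {"dx": 0, "dy": 0, "dz": 0, "rx": 0, "ry": 0, "rz": 0},
    {"dx": 0, "dy": 0, "dz": -0.5, "rx": 0, "ry": 0, "rz": 0},
    {"dx": 0, "dy": 0, "dz": -1, "rx": 0, "ry": 0, "rz": 0},
    {"dx": 0, "dy": 0, "dz": -1, "rx": 0, "ry": 0, "rz": 0},
    {"dx": 0, "dy": 0, "dz": -0.8, "rx": 0, "ry": 0, "rz": 0},
    {"dx": 0, "dy": 0, "dz": -0.3, "rx": 0, "ry": 0, "rz": 0},
    {"dx": 0, "dy": 0, "dz": 0, "rx": 0, "ry": 0, "rz": 0},
    {"dx": 0, "dy": 0, "dz": 0, "rx": 0, "ry": 0, "rz": 0}
  ]
}}

```text
t: 46.6
tcp_pos: [0.596, 0.2314, 0.0691]
tool_rot: [1.0, 0.02, 0.001, -0.0]
force: [0.2, -1.1, -1.1]
finger_gap: 0.459
gripper_force: 40.4
```

Emit:
{"fn": "move_arm", "kwargs": {
  "targets": [
    {"dx": 0, "dy": 0, "dz": -0.4, "rx": 0, "ry": 0, "rz": 0},
    {"dx": 0, "dy": 0, "dz": -0.35, "rx": 0, "ry": 0, "rz": 0},
    {"dx": 0, "dy": 0, "dz": -0.25, "rx": 0, "ry": 0, "rz": 0},
    {"dx": 0, "dy": 0, "dz": -0.15, "rx": 0, "ry": 0, "rz": 0},
    {"dx": 0, "dy": 0, "dz": -0.1, "rx": 0, "ry": 0, "rz": 0},
    {"dx": 0, "dy": 0, "dz": -0.04, "rx": 0, "ry": 0, "rz": 0},
    {"dx": 0, "dy": 0, "dz": -0.02, "rx": 0, "ry": 0, "rz": 0},
    {"dx": 0, "dy": 0, "dz": -0.02, "rx": 0, "ry": 0, "rz": 0},
    {"dx": 0, "dy": 0, "dz": -0.02, "rx": 0, "ry": 0, "rz": 0},
    {"dx": 0, "dy": 0, "dz": 0, "rx": 0, "ry": 0, "rz": 0}
  ]
}}

```text
t: 47.85
tcp_pos: [0.5955, 0.2314, 0.035]
tool_rot: [1.0, 0.02, 0.0, -0.0]
force: [-0.5, -0.3, 1.9]
finger_gap: 0.456
gripper_force: 40.6
```

Emit:
{"fn": "move_arm", "kwargs": {
  "targets": [
    {"dx": 0, "dy": 0, "dz": 0, "rx": 0, "ry": 0, "rz": 0},
    {"dx": 0, "dy": 0, "dz": -0.01, "rx": 0, "ry": 0, "rz": 0},
    {"dx": 0, "dy": 0, "dz": 0, "rx": 0, "ry": 0, "rz": 0},
    {"dx": 0, "dy": 0, "dz": 0, "rx": 0, "ry": 0, "rz": 0},
    {"dx": 0, "dy": 0, "dz": 0, "rx": 0, "ry": 0, "rz": 0},
    {"dx": 0, "dy": 0, "dz": 0, "rx": 0, "ry": 0, "rz": 0},
    {"dx": 0, "dy": 0, "dz": 0, "rx": 0, "ry": 0, "rz": 0},
    {"dx": 0, "dy": 0, "dz": 0, "rx": 0, "ry": 0, "rz": 0},
    {"dx": 0, "dy": 0, "dz": 0, "rx": 0, "ry": 0, "rz": 0},
    {"dx": 0, "dy": 0, "dz": 0, "rx": 0, "ry": 0, "rz": 0}
  ]
}}

```text
t: 49.1
tcp_pos: [0.5955, 0.2314, 0.035]
tool_rot: [1.0, 0.02, 0.0, -0.0]
force: [0.4, -0.4, 5.8]
finger_gap: 0.458
gripper_force: 40.9
```

Touching down, so I'll release, go up and move clear towards -y.

Emit:
{"fn": "move_arm", "kwargs": {
  "targets": [
    {"dx": 0, "dy": 0, "dz": 0, "rx": 0, "ry": 0, "rz": 0},
    {"dx": 0, "dy": 0, "dz": 0, "rx": 0, "ry": 0, "rz": 0},
    {"dx": 0, "dy": 0, "dz": 0, "rx": 0, "ry": 0, "rz": 0},
    {"dx": 0, "dy": 0, "dz": 0, "rx": 0, "ry": 0, "rz": 0},
    {"dx": 0, "dy": 0, "dz": 0, "rx": 0, "ry": 0, "rz": 0},
    {"dx": 0, "dy": 0, "dz": 0, "rx": 0, "ry": 0, "rz": 0},
    {"dx": 0, "dy": 0, "dz": 0.3, "rx": 0, "ry": 0, "rz": 0},
    {"dx": 0, "dy": 0, "dz": 0.7, "rx": 0, "ry": 0, "rz": 0},
    {"dx": 0, "dy": 0, "dz": 1, "rx": 0, "ry": 0, "rz": 0},
    {"dx": 0, "dy": 0, "dz": 1, "rx": 0, "ry": 0, "rz": 0}
  ],
  "claw": 100
}}

```text
t: 50.35
tcp_pos: [0.5957, 0.2315, 0.1114]
tool_rot: [1.0, 0.02, 0.001, -0.0]
force: [-0.0, 0.3, -1.0]
finger_gap: 0.998
gripper_force: 0.0
```

Emit:
{"fn": "move_arm", "kwargs": {
  "targets": [
    {"dx": 0, "dy": 0, "dz": 1, "rx": 0, "ry": 0, "rz": 0},
    {"dx": 0, "dy": 0, "dz": 1, "rx": 0, "ry": 0, "rz": 0},
    {"dx": 0, "dy": -1, "dz": 0, "rx": 0, "ry": 0, "rz": 0},
    {"dx": 0, "dy": -1, "dz": 0, "rx": 0, "ry": 0, "rz": 0},
    {"dx": 0, "dy": -1, "dz": 0, "rx": 0, "ry": 0, "rz": 0},
    {"dx": 0, "dy": -1, "dz": 0, "rx": 0, "ry": 0, "rz": 0},
    {"dx": 0, "dy": -1, "dz": 0, "rx": 0, "ry": 0, "rz": 0},
    {"dx": 0, "dy": -1, "dz": 0, "rx": 0, "ry": 0, "rz": 0},
    {"dx": 0, "dy": -1, "dz": 0, "rx": 0, "ry": 0, "rz": 0},
    {"dx": 0, "dy": -1, "dz": 0, "rx": 0, "ry": 0, "rz": 0}
  ]
}}

```text
t: 51.6
tcp_pos: [0.5956, 0.0306, 0.1609]
tool_rot: [1.0, 0.02, 0.001, 0.0]
force: [-0.3, 0.9, 0.7]
finger_gap: 1.001
gripper_force: 0.0
```

Emit:
{"fn": "move_arm", "kwargs": {
  "targets": [
    {"dx": 0, "dy": -1, "dz": 0, "rx": 0, "ry": 0, "rz": 0},
    {"dx": 0, "dy": -1, "dz": 0, "rx": 0, "ry": 0, "rz": 0},
    {"dx": 0, "dy": -1, "dz": 0, "rx": 0, "ry": 0, "rz": 0},
    {"dx": 0, "dy": -1, "dz": 0, "rx": 0, "ry": 0, "rz": 0},
    {"dx": 0, "dy": -1, "dz": 0, "rx": 0, "ry": 0, "rz": 0},
    {"dx": 0, "dy": -1, "dz": 0, "rx": 0, "ry": 0, "rz": 0},
    {"dx": 0, "dy": -1, "dz": 0, "rx": 0, "ry": 0, "rz": 0},
    {"dx": 0, "dy": -0.5, "dz": 0, "rx": 0, "ry": 0, "rz": 0},
    {"dx": 0, "dy": 0, "dz": 0, "rx": 0, "ry": 0, "rz": 0},
    {"dx": 0, "dy": 0, "dz": 0, "rx": 0, "ry": 0, "rz": 0}
  ]
}}

```text
t: 52.85
tcp_pos: [0.5952, -0.1552, 0.1596]
tool_rot: [1.0, 0.02, -0.0, -0.0]
force: [0.1, 0.8, -0.1]
finger_gap: 1.004
gripper_force: 0.0
```

```bash
python3 - <<'E'
from station import cams
import cv2,numpy as np
a=cams.snapshot("side")[:,:,::-1];b=cams.snapshot("top")[:,:,::-1]
c1=cv2.resize(a[50:190,190:370],(514,400));c2=cv2.resize(b[125:275,100:205],(280,400))
cv2.imwrite("pics/end.png",np.hstack([c1,c2]))
E
```

```text
(no output)
```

View pics/end.png

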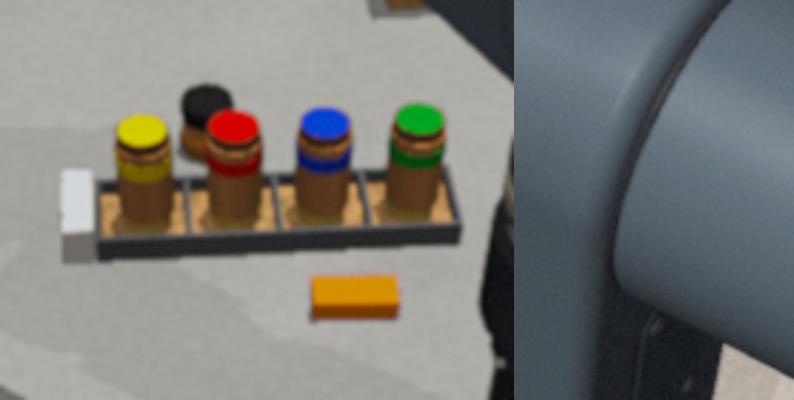

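All four stand upright in their cells, in order from the white block: yellow (145,170), red (233,170), blue (325,165), green (415,160). The arm is clear of them.

```bash
python3 -c "
from station import order
print(order.sign_off())"
```

```text
the job is handed in; nothing more can be done
None
```

All four feet stand upright in the packing rack in the order yellow, red, blue, green from the white block, as on the work rack; I handed the job in at about 53 s of the 106 s, and the verdict was not shown.

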